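# Swing the filing clamp to its loading click and hold its spring jaw open

### The job

Swing the filing clamp round on its turntable until it clicks into its loading position, with the jaw still shut. Then pull the spring-loaded jaw out by its upright wooden handle until its brass pointer tab is level with the black marker, and finish while still holding it open there, ready for a new scissor blank to be loaded. Leave the file, the loose blank, the tin and the wooden stump where they are.

Things in the scene. Friction and masses are not known exactly. Their poses are not given: they have to be found in the camera images.
- fixture: Fixed dark steel base plate of the clamp, 250 x 220 mm, 22 mm thick; origin on the bench below the turntable's axis. A 34 x 44 mm block, 54 mm high, on its +x side (122 to 156 mm from the axis) houses the spring roller of the click. In the loading position the handle points along the base's own -x, away from that block, roughly towards the robot.
- turntable (a joint): Angle of the steel turntable (200 mm across, top 50 mm above the bench), rad, positive counter-clockwise from above. 0 = loading position: a spring roller drops between two rim studs, pulling in from within 0.05 rad; 0.65 N m to enter (felt from -0.16) or leave. Starts at -1.2 to -0.5; elsewhere it stays where left (friction 0.08 N m). Stops at -1.5 and 0.6. It may be swung by the jaw's handle.
- turntable_axis (a point): Centre of the turntable's top face, on the axis of turning, 50 mm above the bench. Its x axis turns with the table; the jaw slides along its -x.
- jaw (a joint): How far the jaw is pulled out, m: 0 shut, growing as the handle moves straight away from the turntable's axis; stop at 0.07. Spring: 6 N when shut plus 150 N/m (13 N at 0.045). Its bar, 30 mm wide, top 65 mm above the bench, runs out over the rim between two low rails. Jaw block 80 mm wide, top 105 mm above the bench, 17 mm from the axis at most when shut; fixed jaw behind it.
- handle: Upright round wooden handle on the outer end of the jaw's bar, 18 mm in diameter (20 mm at its foot), 55 mm tall, from 65 to 120 mm above the bench, 104 mm from the turntable's axis when the jaw is shut. Origin at the centre of its foot. It is rigid with the jaw bar; within 60 mm of it nothing else stands higher than 75 mm above the bench.
- handle_grip (a point): Point on the handle's centre line 34 mm above its foot (99 mm above the bench): a good height for the TCP to grip it from above.
- pointer (a point): The pointer tab, a brass strip 5 mm wide that sticks out 62 mm sideways from the bar's centre line over the rail on the turntable's +y side and moves with the jaw. The point is on the strip's centre line, 52 mm from the bar's centre line, 70 mm above the bench.
- mark (a point): The black marker beside the same rail: a 5 mm wide ridge on a 12 x 34 mm block, farther out than the pointer and parallel to it. Point on the ridge's centre line, 52 mm from the bar's. It turns with the turntable, but is clamped fast along the rail (over 50 N to shift), 28 to 48 mm from the shut jaw's pointer. Its x axis is the turntable's: pointer and mark are level when equal along it.
- file: Loose flat file, 260 mm long with a wooden handle, lying on the bench to the left of the clamp seen from the robot; origin on its underside. Leave alone.
- blank: Loose rough-forged scissor half, 155 mm long, 8 mm thick, lying on the bench to the right of the clamp seen from the robot; origin on its underside. Leave alone.
- tin: Small open aluminium tin, 70 mm in diameter, 70 mm high, left or right of the clamp; origin under its centre. Leave alone.
- stump: Dark wooden filing stump, a cylinder 64 mm in diameter and 85 mm high, on the clamp's other side; origin under its centre. Leave alone.

How it is judged:
By the outcome, as a careful person would: the job done as asked, in the order asked, and still so for the second after the job is handed in, while the arm keeps its last pose, push and grip.
It also fails if it takes over 37 s, if anything falls off the work surface, if the arm or the gripper's body presses on something with over 40 N, if the wrist force passes 120 N, or if a joint passes its speed limit or range.

### The arm

A 6-joint arm with a two-finger parallel gripper is mounted at the origin on the work surface. World frame = base frame: x ahead of the robot, y to its left, z up, the work surface at z = 0. Lengths are in m, angles in rad, forces in N, time in s.
With the tool pointing down it reaches from about 0.25 to 0.8 m from the base axis. Payload 3.9 kg.
Tool frame: the origin (TCP) lies between the finger pads, 19 mm behind the fingertips; this is the grasp point; z points along the fingers, y is the line along which they close (so a half turn about z gives the same grasp; the last joint's range is limited). The gripper opens to 85 mm and grips with 20 to 120 N. Pads are 22 mm wide; open, the fingers measure 114 mm over their backs; the gripper's body (76 mm by 85 mm) begins 54 mm behind the grasp point. The pads swing forward as they close: fully open they stand 13 mm farther back than shut.
Start: joints at [1.128, 0.26, -0.138, 1.173, 0, 1.571], TCP at [0.225, 0.474, 0.25] pointing down, gripper open.
Joint ranges: [-2.78, 2.78], [-0.83, 1.72], [-1.28, 1.37], [-1.9, 2.12], [-1.57, 1.48], [-3.14, 3.14]. Speed limits (rad/s): [2.57, 2.57, 3.14, 3.14, 3.14, 3.14].

### API

Orientations are given as a unit quaternion [x, y, z, w].
In Python, from rig import arm gives the robot as it stands.
- The arm moves only by the shell command python3 -m handwheel 'ROWS' [OPENING] [FORCE]. ROWS is text: rows parted by semicolons, each of 6 numbers parted by spaces: the shift along the tool's x, y, z in m, then the turn, a rotation vector about the tool's x, y, z in degrees. In form: dx dy dz ax ay az; .... A call has 1 to 5 rows; each row is the pose to reach, as a shift and turn from the pose commanded when the call began, along the tool's axes at that moment; what a row does not reach only later rows make up. A row lasts 1/8 s, in which the tool goes at most 62.5 mm and 10.7 degrees, less where a joint would pass 70% of its speed; a pose out of reach is approached as far as the arm can. A call with a gripper value outside its range is refused whole. OPENING is the finger opening in m, from 0 to 0.0854, set as the call begins (- or left out, the last holds). The fingers move at their own pace and stop on an object; FORCE is the grip in N (left out, the last holds). Time passes only in rows, so rows that repeat a pose let the fingers close. It gives the time, the measured TCP pose, the force, the opening and the grip force at its end, in the units of the state.
- arm.read_state(): the state, without advancing time (a new reading comes with each control period).
- arm.read_camera(name): name is "scene" or "top" or "wrist"; returns a dict with "pixels" (420x560x3 uint8, red, green, blue), "fx", "fy", "cx", "cy" (pixels), "dist" ([k1, k2, p1, p2, k3] as OpenCV has them; the pictures are not rectified), "extrinsics" (4x4, takes a point from camera to world coordinates); the wrist camera has in their place "T_tool_cam" (4x4, takes a point from camera to tool coordinates, whose origin is the TCP and whose axes are the flange's). Camera axes: x right, y up, looking along -z (the intrinsics and any distortion apply to the point x, -y, -z); pixel columns grow to the right and rows downward; lengths in m; the calibration is good to about 2 mm. A picture is of the moment at which its call begins: read the wrist's pose just before it. There is no depth.
- arm.sign_off(): hands the job in; it is judged then, once.
The state is a dict: "time": time; "joints": joint angles; "qvel": joint speeds; "joint_efforts": joint torques, N m; "eef_pos": TCP position; "ee_rot": TCP orientation; "wrist_force": force on the tool from outside, world axes, zero at the start; "wrist_torque": the same for the moment, N m; "grip_width": finger opening in m; "grasp_force": force on a finger pad.
Only numpy, scipy, OpenCV 4.12 (cv2) and the standard library are available. Lean on these libraries where they do the work, as an engineer would, in place of code of your own. Each camera call takes 0.05 s, during which the arm holds its last target. There are 200 camera calls.

## Working session

There is one attempt and no reset: what is moved stays moved. The work goes in short steps, Python scripts to look and compute and a shell command to move; the robot and the scene stay as the last step left them, time stands still between calls to the robot, and variables do not carry over. Pictures are saved under pics/ and viewed, at most 10 in all, crops included, and the job is handed in when it is done.

```bash
ls; mkdir -p pics; cat > h.py <<'E'
import numpy as np, cv2
from rig import arm
from scipy.spatial.transform import Rotation as R
def cam(n):
    s=arm.read_state(); c=arm.read_camera(n)
    if n=="wrist":
        T=np.eye(4);T[:3,:3]=R.from_quat(s["ee_rot"]).as_matrix();T[:3,3]=s["eef_pos"]
        c["X"]=T@np.array(c["T_tool_cam"])
    else: c["X"]=np.array(c["extrinsics"])
    c["K"]=np.array([[c["fx"],0,c["cx"]],[0,c["fy"],c["cy"]],[0,0,1]]);c["d"]=np.array(c["dist"],float)
    return c
def save(c,name): cv2.imwrite("pics/"+name,c["pixels"][:,:,::-1])
def ray(c,uv,z):
    p=cv2.undistortPoints(np.array(uv,float).reshape(-1,1,2),c["K"],c["d"])[:,0]
    d=np.c_[p[:,0],-p[:,1],-np.ones(len(p))]@c["X"][:3,:3].T
    o=c["X"][:3,3]
    return o+d*((z-o[2])/d[:,2])[:,None]
def proj(c,P):
    q=(np.array(P,float).reshape(-1,3)-c["X"][:3,3])@c["X"][:3,:3]
    q=q*[1,-1,-1]
    return cv2.projectPoints(q,np.zeros(3),np.zeros(3),c["K"],c["d"])[0][:,0]
E
python3 - <<'E'
from h import *
a=cam("scene");b=cam("top");save(a,"s0.png");save(b,"t0.png")
print(arm.read_state()); print(a["X"].round(3),b["X"].round(3))
E
```

```text
pics
{'time': 0.1, 'joints': array([ 1.12803048e+00,  2.60564349e-01, -1.39236208e-01,  1.17269790e+00,
       -3.10528603e-05,  1.57080437e+00]), 'qvel': array([ 1.39118091e-03,  3.92577191e-04,  3.68164426e-03, -1.13566611e-05,
        1.24948087e-03,  1.21305578e-03]), 'joint_efforts': array([-3.12851998e-04, -4.06508660e+01,  2.54527438e+01,  1.01293632e-02,
       -7.01463387e-05,  1.35878457e-05]), 'eef_pos': array([0.22469203, 0.4738482 , 0.24927787]), 'ee_rot': array([ 2.19582833e-01,  9.75593489e-01, -8.33704654e-04, -1.71725191e-04]), 'wrist_force': array([0.36270494, 0.18644439, 0.49493633]), 'wrist_torque': array([ 0.02375118, -0.058646  , -0.0461579 ]), 'grasp_force': 0.0, 'grip_width': 0.08516421529050291}
[[-0.051 -0.701  0.711  1.394]
 [ 0.999 -0.025  0.046  0.085]
 [-0.015  0.712  0.702  0.883]
 [ 0.     0.     0.     1.   ]] [[-0.013  0.996 -0.089  0.516]
 [-0.999 -0.016 -0.034  0.018]
 [-0.036  0.088  0.995  1.018]
 [ 0.     0.     0.     1.   ]]
```

View pics/t0.png

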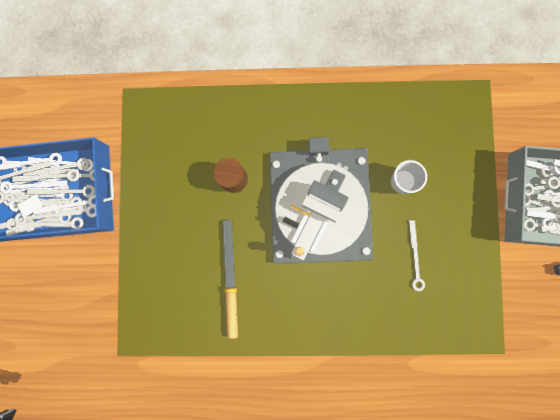

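View pics/s0.png

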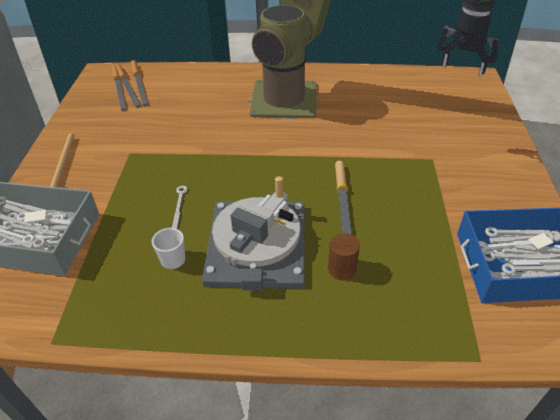

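The top view shows the turntable centre near (322,209), the handle at (299,252), the pointer around (297,208), the black marker at (291,222) and the click block at (319,146). The tin is on the right at (409,177) and the stump on the left at (230,175).

```bash
python3 - <<'E'
from h import *
b=cam("top");a=cam("scene")
p=b["pixels"];cv2.imwrite("pics/t1.png",cv2.resize(p[130:275,255:395,::-1],None,fx=4,fy=4,interpolation=cv2.INTER_CUBIC))
hsv=cv2.cvtColor(p,cv2.COLOR_RGB2HSV)
# disc: bright & unsaturated
m=((hsv[...,2]>150)&(hsv[...,1]<50)).astype(np.uint8); m[:140]=0;m[270:]=0;m[:,:265]=0;m[:,380:]=0
c=max(cv2.findContours(m,cv2.RETR_EXTERNAL,cv2.CHAIN_APPROX_NONE)[0],key=cv2.contourArea)
W=ray(b,cv2.convexHull(c)[:,0],0.05)[:,:2]
# circle fit, radius .1, robust
from scipy.optimize import least_squares
r=least_squares(lambda q:np.hypot(*(W-q).T)-.1,W.mean(0),loss="soft_l1",f_scale=.002)
print("axis",r.x,"res",np.abs(r.fun).round(3))
# base: dark unsaturated at .022
m=((hsv[...,1]<70)).astype(np.uint8); m[:135]=0;m[270:]=0;m[:,:262]=0;m[:,380:]=0
c=max(cv2.findContours(m,cv2.RETR_EXTERNAL,cv2.CHAIN_APPROX_NONE)[0],key=cv2.contourArea)
rb=cv2.minAreaRect(c[c[:,0,1]>152]);bx=ray(b,cv2.boxPoints(rb),.022);print("base",bx.round(3),bx.mean(0))
# handle orange
m=((hsv[...,0]<22)&(hsv[...,1]>110)&(hsv[...,2]>140)).astype(np.uint8);m[:180]=0;m[270:]=0;m[:,:270]=0;m[:,370:]=0
n,l,st,ce=cv2.connectedComponentsWithStats(m)
for s,q in zip(st[1:],ce[1:]): print("top",s,ray(b,q,.12).round(4),ray(b,q,.07).round(4))
h=cv2.cvtColor(a["pixels"],cv2.COLOR_RGB2HSV)
m=((h[...,0]<22)&(h[...,1]>110)&(h[...,2]>140)).astype(np.uint8);m[:165]=0;m[240:]=0;m[:,:240]=0;m[:,315:]=0
n,l,st,ce=cv2.connectedComponentsWithStats(m)
for s,q in zip(st[1:],ce[1:]): print("scene",s,ray(a,q,.095).round(4))
E
```

```text
axis [ 0.6118878  -0.03281381] res [0.02  0.007 0.007 0.    0.    0.    0.    0.    0.    0.    0.    0.
 0.    0.    0.    0.    0.    0.    0.001 0.018 0.018 0.017 0.    0.
 0.    0.    0.    0.    0.    0.    0.    0.02 ]
base [[ 0.741  0.081  0.022]
 [ 0.744 -0.143  0.022]
 [ 0.499 -0.144  0.022]
 [ 0.494  0.075  0.022]] [ 0.61952363 -0.03268136  0.022     ]
top [290 205  21  11  46] [[0.6017 0.0142 0.12  ]] [[0.6065 0.0139 0.07  ]]
top [296 248   7   7  15] [[0.5173 0.0187 0.12  ]] [[0.5174 0.0187 0.07  ]]
scene [277 176   4   1   4] [[0.4853 0.0119 0.095 ]]
scene [275 178   1   1   1] [[0.4929 0.004  0.095 ]]
scene [282 178   1   2   2] [[0.4941 0.0207 0.095 ]]
scene [275 180   4  17  42] [[0.5263 0.0098 0.095 ]]
scene [280 180   1   1   1] [[0.4996 0.0163 0.095 ]]
scene [276 219   2   1   2] [[0.6285 0.0161 0.095 ]]
scene [283 222   2   1   2] [[0.637  0.0318 0.095 ]]
```

View pics/t1.png

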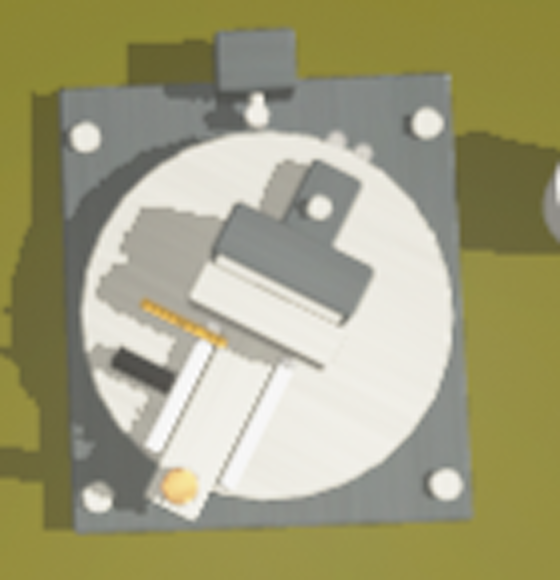

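The enlarged crop shows the handle top at (180,486), the pointer at (185,323) and the marker at (143,369). The rim studs are at (337,140) and (363,152), the roller at (257,110), and the four bolts at the plate corners.

```bash
cat >> h.py <<'E'
def go(xyz,yaw):
    """shift/turn in present tool axes; yaw=world angle (deg) of tool y, tool down"""
    s=arm.read_state();M=R.from_quat(s["ee_rot"]).as_matrix()
    y=np.deg2rad(yaw);ty=np.array([np.cos(y),np.sin(y),0]);tz=np.array([0,0,-1.])
    T=np.c_[np.cross(ty,tz),ty,tz]
    print("row",(M.T@(np.array(xyz)-s["eef_pos"])).round(4),R.from_matrix(M.T@T).as_rotvec(degrees=True).round(2),"joints",s["joints"].round(2))
E
python3 - <<'E'
from h import *
b=cam("top")
f=lambda x,y:[x/4+255-.375,y/4+130-.375]
B=ray(b,[f(85,137),f(427,123),f(97,497),f(446,484)],.026)[:,:2];print(B.round(4),B.mean(0))
an=lambda v:np.degrees(np.arctan2(v[1],v[0]))
print("yaw x",an(B[0]-B[2]),an(B[1]-B[3]),"yaw y",an(B[0]-B[1])-90,an(B[2]-B[3])-90)
ax=np.array([.6119,-.0328])
print("roller",an(ray(b,[f(257,105)],.04)[0,:2]-ax))
print("block top",ray(b,[f(218,33),f(294,30),f(218,90),f(294,90)],.054).round(4))
print("studs",an(ray(b,[f(350,146)],.055)[0,:2]-ax))
print("handle",an(ax-np.array([.5173,.0187])))
go([.5173,.0187,.2],61.4)
E
```

```text
[[ 0.7147  0.0653]
 [ 0.7189 -0.1249]
 [ 0.5145  0.0609]
 [ 0.5191 -0.1296]] [ 0.61681383 -0.03208189]
yaw x 1.2392223582834938 1.346663275107119 yaw y 1.2857537335008544 1.3807193062751395
roller 1.289971468308168
block top [[ 0.7651 -0.0091  0.054 ]
 [ 0.7659 -0.0504  0.054 ]
 [ 0.7335 -0.0086  0.054 ]
 [ 0.7327 -0.0497  0.054 ]]
studs -27.36559411514474
handle -28.56376038950691
row [-0.4594 -0.2861  0.0499] [-0.05  0.    3.23] joints [ 1.13  0.26 -0.14  1.17  0.    1.57]
```

```bash
python3 -m handwheel '-0.05 -0.031 0 0 0 0; -0.1 -0.062 0 0 0 0; -0.15 -0.093 0 0 0 0; -0.2 -0.124 0 0 0 1; -0.25 -0.155 0 0 0 2' 0.085 60
python3 -m handwheel '-0.05 -0.031 0.01 0 0 0; -0.1 -0.062 0.02 0 0 0; -0.15 -0.093 0.03 0 0 0; -0.19 -0.12 0.04 0 0 1; -0.19 -0.12 0.04 0 0 1'
python3 - <<'E'
from h import *
w=cam("wrist");save(w,"w0.png");go([.5173,.0187,.2],61.4)
print(arm.read_state()["eef_pos"],proj(w,[[.5173,.0187,.12],[.61,-.0328,.05]]))
E
```

```text
time: 0.88
eef_pos: [0.3852, 0.2256, 0.2501]
ee_rot: [0.237, 0.972, 0.0, 0.0]
wrist_force: [1.3, 0.6, 1.0]
grip_width: 0.085
grasp_force: 0.0
time: 1.5
eef_pos: [0.4988, 0.0306, 0.209]
ee_rot: [0.248, 0.969, -0.0, -0.0]
wrist_force: [0.1, 0.2, -0.2]
grip_width: 0.085
grasp_force: 0.0
row [-0.0234 -0.0026  0.0093] [-0.02 -0.08  0.06] joints [ 0.06  0.24 -0.28  1.06  0.    0.56]
[0.4979618  0.03213121 0.20937544] [[275.81674819 254.20767104]
 [275.94984249 325.12631438]]
```

View pics/w0.png

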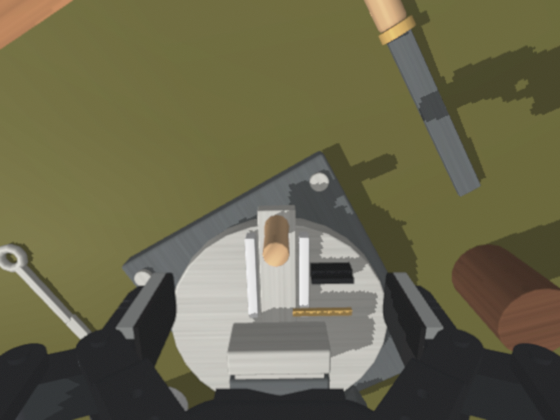

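The wrist view shows the handle top at (276,256), against a predicted (276,254). The pointer is at row 311 and the marker at row 272.

```bash
python3 -m handwheel '-0.0234 -0.0026 0.01 0 0 0; -0.0234 -0.0026 0.04 0 0 0; -0.0234 -0.0026 0.07 0 0 0; -0.0234 -0.0026 0.1 0 0 0; -0.0234 -0.0026 0.11 0 0 0' 0.045
python3 -m handwheel '0 0 0 0 0 0; 0 0 0 0 0 0; 0 0 0 0 0 0' 0.03
python3 - <<'E'
from h import *
s=arm.read_state();print(s["eef_pos"])
ax=np.array([.6105,-.0328])
v=s["eef_pos"][:2]-ax;print(np.hypot(*v),np.degrees(np.arctan2(v[1],v[0])))
# arc targets
for d in (10,20,27,30,33):
    a=np.radians(151.4+d);go([ax[0]+.104*np.cos(a),ax[1]+.104*np.sin(a),.099],61.4+d)
E
```

```text
time: 2.17
eef_pos: [0.5163, 0.0206, 0.0982]
ee_rot: [0.244, 0.97, -0.0, -0.001]
wrist_force: [-0.2, 0.9, -0.1]
grip_width: 0.0448
grasp_force: 0.0
time: 2.55
eef_pos: [0.5184, 0.02, 0.1012]
ee_rot: [0.245, 0.97, 0.0, 0.001]
wrist_force: [0.3, -0.1, -0.2]
grip_width: 0.0295
grasp_force: 0.0
[0.51836279 0.01996375 0.10117698]
0.10617569587854148 150.20174633608863
row [-0.0036 -0.0203  0.0022] [ 0.06  0.13 -9.76] joints [ 0.04  0.36 -0.41  0.8  -0.    0.53]
row [-0.0083 -0.0378  0.0021] [  0.05   0.13 -19.76] joints [ 0.04  0.36 -0.41  0.8  -0.    0.53]
row [-0.0133 -0.0495  0.0021] [  0.04   0.13 -26.76] joints [ 0.04  0.36 -0.41  0.8  -0.    0.53]
row [-0.0159 -0.0543  0.0021] [  0.04   0.14 -29.76] joints [ 0.04  0.36 -0.41  0.8  -0.    0.53]
row [-0.0187 -0.0589  0.0021] [ 3.000e-02  1.400e-01 -3.276e+01] joints [ 0.04  0.36 -0.41  0.8  -0.    0.53]
```

```bash
python3 -m handwheel '-0.002 -0.009 0.001 0 0 -4; -0.003 -0.016 0.002 0 0 -8; -0.0045 -0.024 0.002 0 0 -12; -0.0065 -0.031 0.002 0 0 -16; -0.0083 -0.0378 0.002 0 0 -20' 0.026
python3 - <<'E'
from h import *
s=arm.read_state()
ax=np.array([.6105,-.0328])
for d in (24,28,30,32,33):
    a=np.radians(151.4+d);go([ax[0]+.104*np.cos(a),ax[1]+.104*np.sin(a),.099],61.4+d)
E
```

```text
time: 3.18
eef_pos: [0.5077, -0.0173, 0.0991]
ee_rot: [0.072, 0.997, 0.001, 0.001]
wrist_force: [2.1, 1.8, -0.6]
grip_width: 0.0258
grasp_force: 0.5
row [-0.0001 -0.0072  0.0001] [ 0.06  0.15 -3.63] joints [-0.03  0.34 -0.44  0.78  0.    0.11]
row [-0.0009 -0.0145  0.0001] [ 0.06  0.15 -7.63] joints [-0.03  0.34 -0.44  0.78  0.    0.11]
row [-0.0014 -0.018   0.0001] [ 0.06  0.15 -9.63] joints [-0.03  0.34 -0.44  0.78  0.    0.11]
row [-0.0021 -0.0216  0.0001] [  0.05   0.15 -11.63] joints [-0.03  0.34 -0.44  0.78  0.    0.11]
row [-0.0025 -0.0234  0.0001] [  0.05   0.15 -12.63] joints [-0.03  0.34 -0.44  0.78  0.    0.11]
```

```bash
python3 -m handwheel '-0.0001 -0.006 0 0 0 -3; -0.0006 -0.011 0 0 0 -6; -0.001 -0.016 0 0 0 -8.5; -0.002 -0.0205 0 0 0 -10; -0.002 -0.0205 0 0 0 -10'
python3 - <<'E'
from h import *
w=cam("wrist");save(w,"w1.png");t=cam("top");s=arm.read_state();print(s["eef_pos"],s["wrist_force"])
cv2.imwrite("pics/t2.png",cv2.resize(t["pixels"][130:275,255:395,::-1],None,fx=4,fy=4,interpolation=cv2.INTER_CUBIC))
E
```

```text
time: 3.8
eef_pos: [0.5065, -0.0379, 0.0988]
ee_rot: [-0.014, 1.0, 0.0, 0.001]
wrist_force: [0.5, 1.8, 0.9]
grip_width: 0.0261
grasp_force: 0.8
[ 0.50636177 -0.03786085  0.09862895] [-0.21303267  0.82776297  1.5760277 ]
```

View pics/w1.png

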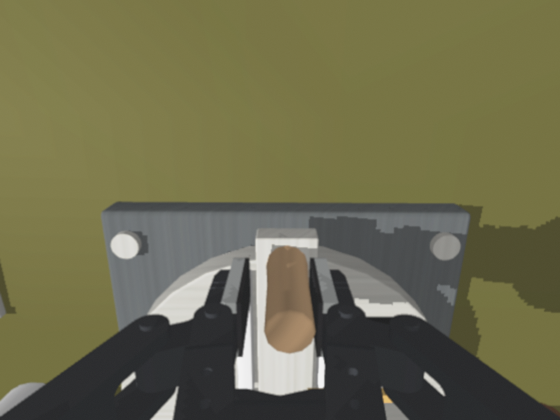

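View pics/t2.png

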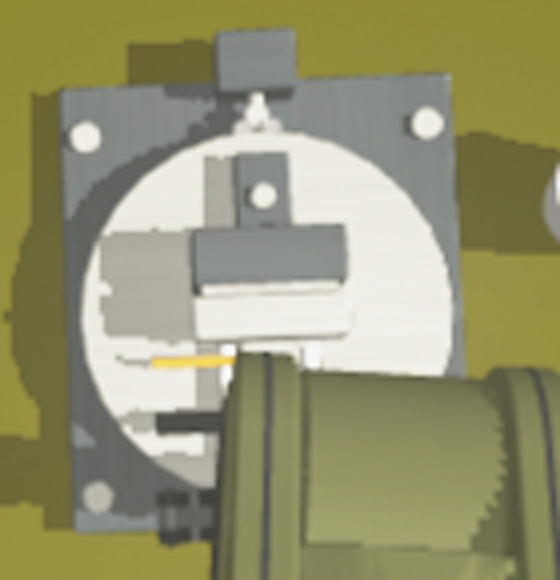

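Both views show the table clicked in. The roller at crop (257,105) sits between the studs, the bar is square to the base, and the jaw is shut (pointer row 362, marker row 421). I'll centre on the handle, let the detent settle, and measure the pull.

```bash
cat > m.py <<'E'
from h import *
def edges(c):
    """pointer & mark world x at z=.07 along columns y~ bar+52mm (subpixel centroids), top cam"""
    g=c["pixels"].astype(float);hsv=cv2.cvtColor(c["pixels"],cv2.COLOR_RGB2HSV)
    out=[]
    for yy in (.011,.014,.017,.020,.023):
        u0=proj(c,[[.58,yy,.07]])[0,0];col=int(round(u0))
        rows=np.arange(205,252)
        rr=g[rows,col]
        sat=np.clip(rr[:,0]-rr[:,2]-40,0,None); sat[rows>245]=0
        dark=np.clip(70-rr.max(1),0,None)
        p=(sat*rows).sum()/max(sat.sum(),1e-9);m=(dark*rows).sum()/max(dark.sum(),1e-9)
        P=ray(c,[[col,p],[col,m]],.07);out.append([P[0,0],P[1,0],P[0,0]-P[1,0],p,m])
    return np.array(out)
if __name__=="__main__":
    c=cam("top");print(edges(c).round(4))
E
python3 -m handwheel '0 0.003 0 0 0 0; 0 0.004 0 0 0 0; 0 0.004 0 0 0 0; 0 0.004 0 0 0 0'
python3 m.py
python3 - <<'E'
from h import *
s=arm.read_state();print(s["eef_pos"],s["wrist_force"]);go([.506,-.0352,.099],91.3)
img=cv2.imread("pics/w0.png");
for col in (325,332,340):
    print(col,[tuple(img[r,col]) for r in range(260,285,1)][::2],[tuple(img[r,col]) for r in range(304,318)][::2])
# w0 camera
T=np.eye(4)
T[:3,:3]=R.from_quat([.2475,.9689,0,0]).as_matrix();T[:3,3]=[.49796,.03213,.20938]
w=cam("wrist");w["X"]=T@np.array(w["T_tool_cam"])
print(ray(w,[[322,311],[332,265],[332,280],[332,272]],.07))
E
```

```text
time: 4.4
eef_pos: [0.5054, -0.034, 0.0979]
ee_rot: [-0.014, 1.0, -0.0, -0.0]
wrist_force: [0.2, 0.6, 0.4]
grip_width: 0.0262
grasp_force: 0.0
[[  0.5851   1.0738  -0.4887 219.9781   0.    ]
 [  0.585    1.0738  -0.4889 220.041    0.    ]
 [  0.5848   1.074   -0.4892 220.1638   0.    ]
 [  0.5848   1.074   -0.4893 220.1631   0.    ]
 [  0.5848   1.0741  -0.4893 220.1545   0.    ]]
[ 0.50544736 -0.03398882  0.09790232] [ 0.81219716  0.0189675  -0.89451366]
row [-0.0005 -0.0012 -0.0011] [-0.01 -0.02  0.33] joints [-0.07  0.35 -0.44  0.78 -0.   -0.1 ]
325 [(np.uint8(124), np.uint8(128), np.uint8(129)), (np.uint8(86), np.uint8(89), np.uint8(90)), (np.uint8(32), np.uint8(32), np.uint8(32)), (np.uint8(32), np.uint8(31), np.uint8(30)), (np.uint8(30), np.uint8(29), np.uint8(28)), (np.uint8(34), np.uint8(34), np.uint8(33)), (np.uint8(35), np.uint8(33), np.uint8(32)), (np.uint8(33), np.uint8(32), np.uint8(30)), (np.uint8(29), np.uint8(29), np.uint8(29)), (np.uint8(35), np.uint8(34), np.uint8(33)), (np.uint8(45), np.uint8(43), np.uint8(42)), (np.uint8(44), np.uint8(43), np.uint8(42)), (np.uint8
[... 1624 characters left out ...]
8(31)), (np.uint8(30), np.uint8(30), np.uint8(29)), (np.uint8(35), np.uint8(35), np.uint8(33)), (np.uint8(44), np.uint8(42), np.uint8(42)), (np.uint8(50), np.uint8(49), np.uint8(48)), (np.uint8(159), np.uint8(165), np.uint8(166))] [(np.uint8(124), np.uint8(129), np.uint8(129)), (np.uint8(120), np.uint8(125), np.uint8(128)), (np.uint8(68), np.uint8(99), np.uint8(116)), (np.uint8(79), np.uint8(130), np.uint8(157)), (np.uint8(97), np.uint8(160), np.uint8(195)), (np.uint8(77), np.uint8(119), np.uint8(143)), (np.uint8(112), np.uint8(124), np.uint8(130))]
[[0.60411167 0.01752398 0.07      ]
 [0.56912041 0.04406614 0.07      ]
 [0.58147909 0.03802562 0.07      ]
 [0.57484397 0.0412688  0.07      ]]
```

```bash
python3 -m handwheel '0 -0.001 -0.001 0 0 0; 0 -0.001 -0.001 0 0 0; 0 -0.001 -0.001 0 0 0; 0 -0.001 -0.001 0 0 0; 0 -0.001 -0.001 0 0 0' 0 70
python3 - <<'E'
from h import *
s=arm.read_state();print(s["eef_pos"],s["wrist_force"],s["wrist_torque"],s["grip_width"])
c=cam("top")
u=proj(c,[[.55,y,.07] for y in (.011,.017,.023)])[:,0].round().astype(int);print(u)
for k in u: print(k,[(r,int(c["pixels"][r,k].mean())) for r in range(214,245)])
a=cam("scene");p=proj(a,[[.57,.015,.07]])[0].round().astype(int);print(p)
x,y=p;cv2.imwrite("pics/s1.png",cv2.resize(a["pixels"][y-40:y+40,x-55:x+45,::-1],None,fx=6,fy=6,interpolation=cv2.INTER_CUBIC))
E
```

```text
time: 5.12
eef_pos: [0.5055, -0.0345, 0.0986]
ee_rot: [-0.014, 1.0, 0.0, -0.0]
wrist_force: [2.8, 3.8, -9.4]
grip_width: 0.0168
grasp_force: 68.6
[ 0.50545287 -0.03449389  0.09862816] [ 2.83731367  3.81754996 -9.37538405] [ 0.75158785 -0.35849659  0.02527473] 0.016799448705155325
[302 299 296]
302 [(214, 171), (215, 207), (216, 233), (217, 233), (218, 223), (219, 188), (220, 184), (221, 204), (222, 229), (223, 236), (224, 236), (225, 235), (226, 235), (227, 235), (228, 234), (229, 235), (230, 236), (231, 222), (232, 150), (233, 91), (234, 76), (235, 79), (236, 77), (237, 76), (238, 158), (239, 227), (240, 236), (241, 236), (242, 235), (243, 233), (244, 217)]
299 [(214, 175), (215, 186), (216, 217), (217, 233), (218, 222), (219, 188), (220, 184), (221, 193), (222, 218), (223, 235), (224, 235), (225, 235), (226, 235), (227, 235), (228, 234), (229, 235), (230, 236), (231, 222), (232, 149), (233, 90), (234, 75), (235, 79), (236, 78), (237, 77), (238, 145), (239, 220), (240, 236), (241, 236), (242, 235), (243, 219), (244, 171)]
296 [(214, 174), (215, 198), (216, 226), (217, 233), (218, 220), (219, 187), (220, 184), (221, 196), (222, 223), (223, 235), (224, 235), (225, 235), (226, 234), (227, 235), (228, 234), (229, 235), (230, 236), (231, 235), (232, 210), (233, 109), (234, 79), (235, 79), (236, 77), (237, 76), (238, 127), (239, 210), (240, 236), (241, 236), (242, 232), (243, 208), (244, 170)]
[278 208]
```

View pics/s1.png

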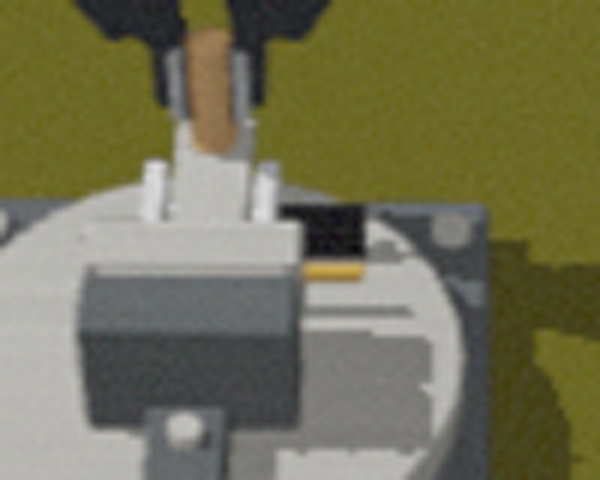

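The scene view shows the fingers gripping the handle at (210,90). The jaw is shut, with the brass pointer at (333,271) just behind the black marker at (322,232). The top view puts the gap at about 31 mm, so I'll pull most of it and measure again.

```bash
python3 -m handwheel '0.005 0 0 0 0 0; 0.012 0 0 0 0 0; 0.019 0 0 0 0 0; 0.024 0 0 0 0 0; 0.026 0 0 0 0 0'
python3 -m handwheel '0 0 0 0 0 0; 0 0 0 0 0 0'
python3 - <<'E'
from h import *
s=arm.read_state();print(s["eef_pos"],s["wrist_force"],s["grasp_force"])
c=cam("top")
k=299
print([(r,c["pixels"][r,k].tolist()) for r in range(226,244)])
print(ray(c,[[299,220],[299,230],[299,235.2]],.07)[:,0])
cv2.imwrite("pics/t3.png",cv2.resize(c["pixels"][195:260,265:335,::-1],None,fx=8,fy=8,interpolation=cv2.INTER_CUBIC))
E
```

```text
time: 5.85
eef_pos: [0.4821, -0.0352, 0.0987]
ee_rot: [-0.014, 1.0, 0.001, 0.002]
wrist_force: [9.2, 5.3, -18.0]
grip_width: 0.0169
grasp_force: 68.5
time: 6.1
eef_pos: [0.4822, -0.0352, 0.0987]
ee_rot: [-0.014, 1.0, 0.001, 0.002]
wrist_force: [8.1, 5.0, -16.8]
grip_width: 0.0172
grasp_force: 68.6
[ 0.48215959 -0.03518911  0.09867029] [  8.12013418   5.00654716 -16.84093998] 68.62976421019994
[(226, [215, 213, 199]), (227, [238, 236, 228]), (228, [238, 236, 228]), (229, [225, 223, 213]), (230, [223, 197, 144]), (231, [244, 218, 90]), (232, [230, 190, 86]), (233, [124, 108, 76]), (234, [81, 80, 73]), (235, [84, 84, 78]), (236, [84, 82, 76]), (237, [82, 81, 75]), (238, [150, 148, 138]), (239, [224, 222, 213]), (240, [239, 238, 230]), (241, [239, 237, 230]), (242, [238, 237, 229]), (243, [237, 235, 227])]
[0.58507759 0.56401382 0.55309204]
```

View pics/t3.png

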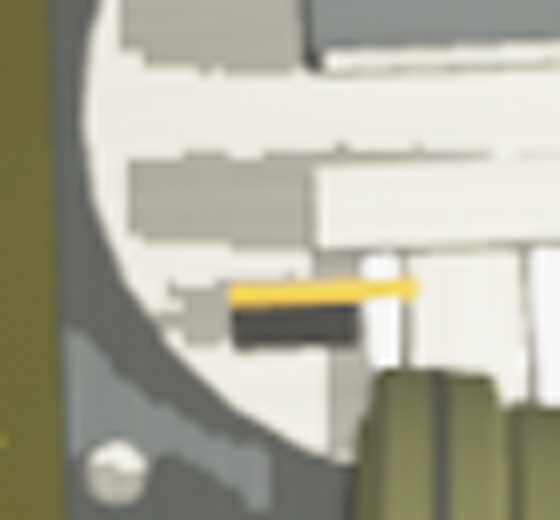

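The top crop shows the brass pointer at (320,291) just over the inner edge of the black block, which is centred near (295,322). To tell the ridge from its block I'll make one composite: the earlier wrist crop, the current wrist view and the scene crop.

```bash
python3 - <<'E'
from h import *
w0=cv2.imread("pics/w0.png")[245:325,285:365]
g=lambda i,s:np.clip(i.astype(float)*s,0,255).astype(np.uint8)
w=cam("wrist");save(w,"w2.png");a=cam("scene");save(a,"s2.png")
A=cv2.resize(g(w0,2.2),(400,400),interpolation=cv2.INTER_CUBIC)
p=proj(a,[[.56,.015,.07]])[0].round().astype(int);print(p,proj(w,[[.554,.017,.07]]))
B=cv2.resize(g(a["pixels"][p[1]-20:p[1]+20,p[0]-20:p[0]+20,::-1],2),(400,400),interpolation=cv2.INTER_CUBIC)
C=cv2.resize(g(w["pixels"][220:420,280:560,::-1],1.5),(280,200))
cv2.imwrite("pics/cmp.png",np.vstack([np.hstack([A,B]),np.hstack([C,np.zeros((200,520,3),np.uint8)])]))
E
```

```text
[278 205] [[369.60566063 389.4831738 ]]
```

View pics/cmp.png

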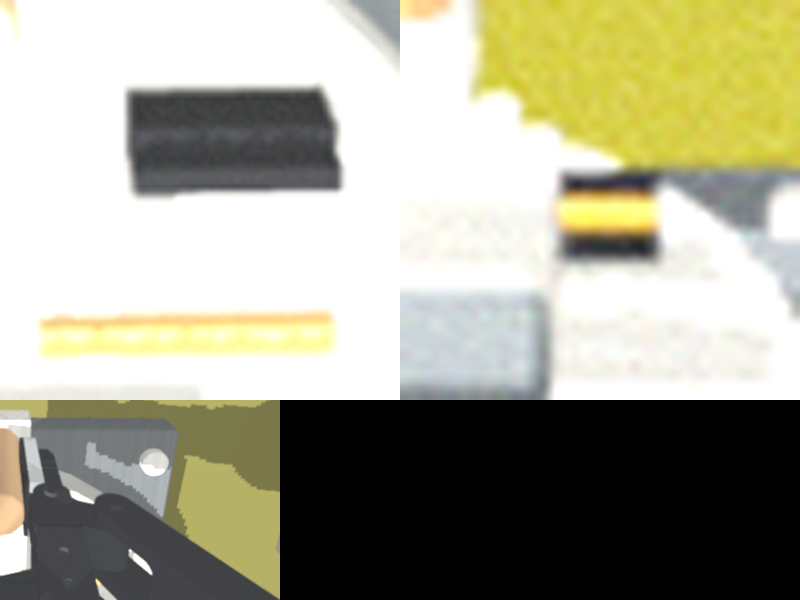

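```bash
python3 - <<'E'
from h import *
w=cam("wrist")
y=np.radians(61.34);ty=np.array([np.cos(y),np.sin(y),0]);tz=np.array([0,0,-1.])
T=np.eye(4);T[:3,:3]=np.c_[np.cross(ty,tz),ty,tz];T[:3,3]=[.49796,.03213,.20938]
w["X"]=T@np.array(w["T_tool_cam"]);print(w["X"][:3,3])
a=np.radians(-28.0);t=np.array([np.cos(a),np.sin(a)])
f=lambda x,y:[x/5+285-.4,y/5+245-.4]
P=lambda x,y,z:ray(w,[f(x,y)],z)[0,:2]@t
p=P(240,338,.0715);print("ptr",p)
print("front bottom+6 @.05",p-P(240,89,.05)-.006)
for z in (.056,.06,.064): print("block front top+6",z,p-P(240,124,z)-.006)
for z in (.062,.066,.07,.074): print("ridge top mid",z,p-P(240,180,z), "far edge",p-P(240,190,z)+.0025)
c=cam("top")
for z in (.056,.06,.066,.07): print(z,ray(c,[[299,231.3]],.0715)[0,0]-ray(c,[[299,234.9]],z)[0,0], ray(c,[[299,220.05]],.0715)[0,0]-ray(c,[[299,234.9]],z)[0,0])
E
```

```text
[0.42722287 0.07242297 0.33428903]
ptr 0.5254259392755817
front bottom+6 @.05 0.029626579173331398
block front top+6 0.056 0.026048924839087557
block front top+6 0.06 0.028207287089396745
block front top+6 0.064 0.030365649339705987
ridge top mid 0.062 0.02466008045829604 far edge 0.02523846568656368
ridge top mid 0.066 0.026974547240035174 far edge 0.02758116151286732
ridge top mid 0.07 0.029289014021774307 far edge 0.029923857339170853
ridge top mid 0.074 0.031603480803513384 far edge 0.03226655316547428
0.056 0.006923960778054572 0.030577159045116153
0.06 0.007084965984017755 0.030738164251079336
0.066 0.0073264737929624735 0.030979672060024055
0.07 0.007487478998925656 0.031140677265987238
```

```bash
python3 -m handwheel '0.003 0 0 0 0 0; 0.005 0 0 0 0 0; 0.007 0 0 0 0 0; 0.007 0 0 0 0 0; 0.007 0 0 0 0 0'
python3 - <<'E'
from h import *
s=arm.read_state();print(s["eef_pos"],s["wrist_force"],s["grasp_force"])
c=cam("top")
for k in (302,299,296,294): print(k,[(r,*c["pixels"][r,k,[0,2]].tolist()) for r in range(229,241)])
a=cam("scene");p=proj(a,[[.55,.015,.07]])[0].round().astype(int);print(p)
for k in (p[0]-2,p[0]+2): print(k,[(r,*a["pixels"][r,k,[0,2]].tolist()) for r in range(p[1]-9,p[1]+12)])
E=cv2.resize(a["pixels"][p[1]-20:p[1]+20,p[0]-20:p[0]+20,::-1],(400,400),interpolation=cv2.INTER_CUBIC)
F=cv2.resize(c["pixels"][215:255,280:320,::-1],(400,400),interpolation=cv2.INTER_CUBIC)
T=cv2.resize(c["pixels"][130:275,255:455-55,::-1],(200,200))
cv2.imwrite("pics/cmp2.png",np.vstack([np.hstack([E,F]),np.hstack([T,np.zeros((200,600,3),np.uint8)])]))
E
```

```text
time: 6.98
eef_pos: [0.4756, -0.0354, 0.0987]
ee_rot: [-0.014, 1.0, 0.001, 0.003]
wrist_force: [10.2, 4.5, -18.0]
grip_width: 0.0167
grasp_force: 68.6
[ 0.47560602 -0.0353846   0.09868879] [ 10.21129338   4.53763428 -17.96537926] 68.63275050069205
302 [(229, 216, 201), (230, 239, 230), (231, 226, 214), (232, 154, 142), (233, 130, 86), (234, 140, 79), (235, 86, 80), (236, 85, 79), (237, 85, 79), (238, 163, 151), (239, 231, 219), (240, 239, 230)]
299 [(229, 216, 201), (230, 239, 230), (231, 226, 214), (232, 154, 143), (233, 193, 95), (234, 217, 86), (235, 85, 79), (236, 83, 78), (237, 83, 77), (238, 151, 139), (239, 224, 213), (240, 239, 230)]
296 [(229, 216, 201), (230, 239, 230), (231, 238, 228), (232, 215, 200), (233, 177, 108), (234, 188, 83), (235, 85, 79), (236, 84, 78), (237, 83, 77), (238, 133, 122), (239, 215, 200), (240, 239, 230)]
294 [(229, 215, 201), (230, 239, 231), (231, 238, 228), (232, 215, 201), (233, 177, 108), (234, 189, 84), (235, 91, 84), (236, 98, 91), (237, 103, 96), (238, 154, 143), (239, 221, 208), (240, 239, 230)]
[278 202]
276 [(193, 110, 42), (194, 106, 37), (195, 108, 39), (196, 105, 33), (197, 107, 35), (198, 103, 31), (199, 121, 72), (200, 173, 162), (201, 184, 178), (202, 73, 74), (203, 68, 21), (204, 171, 62), (205, 140, 50), (206, 63, 32), (207, 36, 34), (208, 22, 23), (209, 16, 13), (210, 49, 48), (211, 120, 118), (212, 181, 176), (213, 157, 149)]
280 [(193, 109, 40), (194, 103, 30), (195, 111, 40), (196, 109, 36), (197, 108, 33), (198, 109, 39), (199, 108, 37), (200, 108, 39), (201, 81, 52), (202, 38, 39), (203, 90, 41), (204, 184, 67), (205, 140, 47), (206, 69, 36), (207, 33, 33), (208, 29, 27), (209, 24, 29), (210, 44, 49), (211, 120, 115), (212, 182, 177), (213, 182, 175)]
```

View pics/cmp2.png

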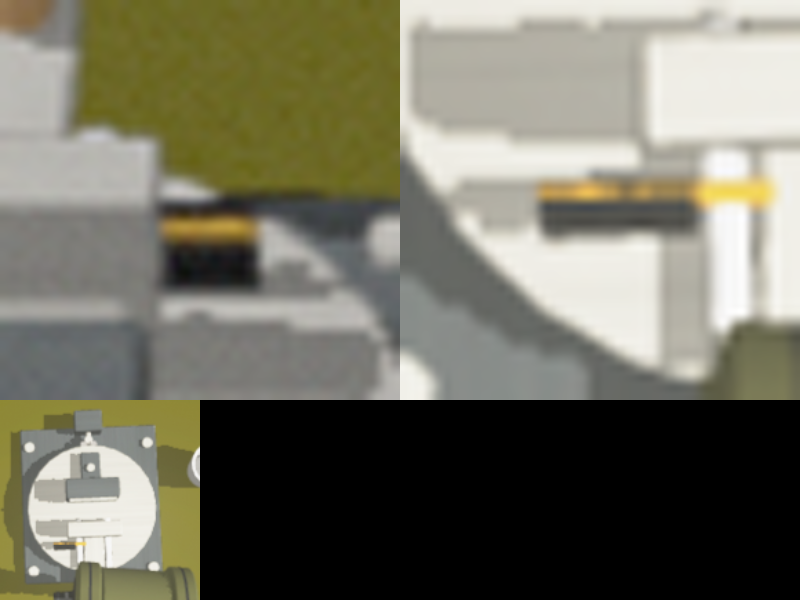

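The scene crop (left) and top crop (right) show brass only on the near side of the black ridge, at (210,230) and (655,192). The pointer's outer half is hidden by the ridge, so the jaw is still 1–2 mm short. The roller still sits between the studs.

```bash
python3 -m handwheel '0.001 0 0 0 0 0; 0.0016 0 0 0 0 0; 0.0016 0 0 0 0 0; 0.0016 0 0 0 0 0'
python3 - <<'E'
from h import *
c=cam("top")
for k in (302,299,296,294,308,312,315): print(k,[(r,*c["pixels"][r,k,[0,2]].tolist()) for r in range(231,240)])
a=cam("scene")
for k in (276,278,280,282): print(k,[(r,*a["pixels"][r,k,[0,2]].tolist()) for r in range(198,212)])
s=arm.read_state();print(s["eef_pos"],s["wrist_force"])
E
```

```text
time: 7.58
eef_pos: [0.4743, -0.0354, 0.0987]
ee_rot: [-0.014, 1.0, 0.001, 0.003]
wrist_force: [9.8, 5.0, -19.4]
grip_width: 0.0167
grasp_force: 68.6
302 [(231, 226, 214), (232, 156, 143), (233, 107, 92), (234, 99, 79), (235, 88, 81), (236, 87, 80), (237, 86, 80), (238, 164, 151), (239, 230, 219)]
299 [(231, 226, 214), (232, 154, 144), (233, 108, 92), (234, 102, 79), (235, 87, 81), (236, 86, 80), (237, 85, 79), (238, 151, 139), (239, 225, 213)]
296 [(231, 238, 228), (232, 216, 201), (233, 129, 109), (234, 115, 83), (235, 86, 80), (236, 86, 80), (237, 86, 79), (238, 133, 123), (239, 215, 200)]
294 [(231, 238, 229), (232, 215, 201), (233, 119, 107), (234, 97, 80), (235, 92, 86), (236, 99, 92), (237, 103, 96), (238, 155, 143), (239, 221, 209)]
308 [(231, 175, 161), (232, 153, 140), (233, 108, 84), (234, 115, 84), (235, 88, 81), (236, 88, 82), (237, 87, 81), (238, 135, 125), (239, 183, 168)]
312 [(231, 247, 246), (232, 247, 246), (233, 245, 235), (234, 242, 113), (235, 243, 128), (236, 245, 225), (237, 246, 246), (238, 246, 246), (239, 246, 246)]
315 [(231, 184, 169), (232, 182, 167), (2
[... 386 characters left out ...]
9, 86), (201, 166, 158), (202, 71, 73), (203, 66, 33), (204, 151, 50), (205, 117, 45), (206, 50, 42), (207, 21, 29), (208, 26, 29), (209, 22, 23), (210, 48, 46), (211, 121, 116)]
280 [(198, 106, 31), (199, 107, 25), (200, 107, 39), (201, 80, 53), (202, 39, 36), (203, 72, 40), (204, 155, 60), (205, 115, 43), (206, 48, 35), (207, 23, 25), (208, 32, 35), (209, 25, 27), (210, 44, 45), (211, 119, 114)]
282 [(198, 108, 29), (199, 108, 38), (200, 87, 36), (201, 66, 35), (202, 37, 38), (203, 69, 33), (204, 149, 48), (205, 112, 43), (206, 46, 39), (207, 21, 26), (208, 28, 30), (209, 32, 30), (210, 49, 48), (211, 118, 115)]
[ 0.47430142 -0.03539905  0.09867026] [ 10.58442196   6.87435833 -18.95949715]
```

```bash
python3 -m handwheel '0.0008 0 0 0 0 0; 0.0008 0 0 0 0 0; 0.0008 0 0 0 0 0; 0.0008 0 0 0 0 0'
python3 - <<'E'
from h import *
c=cam("top")
for k in (302,299,296,308,312): print(k,[(r,*c["pixels"][r,k,[0,2]].tolist()) for r in range(231,240)])
a=cam("scene")
for k in (278,280): print(k,[(r,*a["pixels"][r,k,[0,2]].tolist()) for r in range(201,212)])
f=lambda x,y:[x/4+255-.375,y/4+130-.375]
s=arm.read_state();print(s["eef_pos"],s["qvel"].round(3))
E
```

```text
time: 8.18
eef_pos: [0.4735, -0.0354, 0.0987]
ee_rot: [-0.014, 1.0, 0.001, 0.003]
wrist_force: [10.5, 6.2, -18.7]
grip_width: 0.0172
grasp_force: 68.6
302 [(231, 226, 214), (232, 156, 144), (233, 99, 91), (234, 84, 78), (235, 88, 82), (236, 93, 80), (237, 95, 80), (238, 163, 151), (239, 231, 220)]
299 [(231, 226, 214), (232, 155, 144), (233, 98, 90), (234, 83, 76), (235, 87, 81), (236, 107, 83), (237, 116, 84), (238, 151, 139), (239, 225, 213)]
296 [(231, 238, 229), (232, 216, 201), (233, 114, 108), (234, 86, 81), (235, 87, 81), (236, 90, 80), (237, 91, 78), (238, 134, 123), (239, 216, 200)]
308 [(231, 172, 157), (232, 153, 141), (233, 90, 84), (234, 89, 83), (235, 89, 82), (236, 94, 81), (237, 95, 80), (238, 137, 126), (239, 183, 169)]
312 [(231, 240, 236), (232, 247, 246), (233, 245, 237), (234, 239, 132), (235, 244, 94), (236, 245, 212), (237, 247, 246), (238, 246, 246), (239, 246, 246)]
278 [(201, 164, 157), (202, 74, 71), (203, 26, 32), (204, 22, 25), (205, 32, 28), (206, 37, 40), (207, 29, 29), (208, 19, 24), (209, 28, 27), (210, 52, 52), (211, 120, 115)]
280 [(201, 76, 50), (202, 42, 39), (203, 34, 31), (204, 17, 24), (205, 24, 23), (206, 29, 35), (207, 26, 26), (208, 26, 28), (209, 28, 29), (210, 46, 50), (211, 122, 117)]
[ 0.47354206 -0.03543094  0.09869063] [-0.001  0.     0.001  0.002 -0.001 -0.   ]
```

The brass has gone from the near side of the ridge and only a trace shows on the far side, so pointer and marker are level to about 0.4 mm. The grip is steady, so I'm handing in.

```bash
python3 -c "
from rig import arm
print(arm.sign_off())"
```

```text
the job is handed in; nothing more can be done
None
```

I swung the clamp to its click with the jaw shut, pulled the jaw out until pointer and marker were level to about 0.4 mm by camera, and handed in at about 8 s with the arm still holding it open.

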